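# Rearrange three wood turnings onto their own stands

## Robot

A 6-joint arm with a two-finger parallel gripper is mounted at the origin on the work surface. World frame = base frame: x ahead of the robot, y to its left, z up, the work surface at z = 0. Lengths are in mm, angles in rad, forces in N, time in s.
With the tool pointing down it reaches from about 350 to 850 mm from the base axis. Payload 8.1 kg.
Tool frame: the origin (TCP) lies at the very end of the fingers, on their centre line; the grasp point (between the pads) lies 19 mm behind it; z points along the fingers, y is the line along which they close (so a half turn about z gives the same grasp; the last joint's range is limited). The gripper opens to 85 mm and grips with 20 to 120 N. Pads are 22 mm wide; open, the fingers measure 114 mm over their backs; the gripper's body (76 mm by 85 mm) begins 54 mm behind the grasp point. The pads swing forward as they close: fully open they stand 13 mm farther back than shut.
Start: joints at [-1.323, 0.13, 1.488, -0, 1.523, -0.085], TCP at [196.035, -567.076, 231.292] pointing down, gripper open.
Joint ranges: [-2.96, 2.96], [-0.89, 2.26], [0.02, 2.5], [-1.34, 4.48], [0, 2.73], [-2.66, 2.66]. Speed limits (rad/s): [2.39, 2.39, 2.79, 3.14, 3.14, 3.14].

## Interface

Orientations are given as a unit quaternion [w, x, y, z].
In Python, from bench import robot, vision gives the robot as it stands. The module is installed in compiled form; this text tells all that it offers.
- The arm moves only by the tool apply_moves, never from a script. Its argument "motion" is a list that holds one entry, the list of rows, each a list of 7 numbers: the closure, from 0 (fully open) to 1 (shut), then the shift along the tool's x, y, z in cm, then the turn, a rotation vector about the tool's x, y, z in degrees. In form: [[[claw, dx, dy, dz, wx, wy, wz], ...]]. A call has 1 to 5 rows; each row shifts and turns the commanded pose from where the row before left it, along the tool's axes as they then stand; what a row does not reach is not made up. A row lasts 1/8 s, in which the tool goes at most 62.5 mm and 10.7 degrees, less where a joint would pass 70% of its speed; a pose out of reach is approached as far as the arm can. A call is refused whole if a number of a shift passes 6.25 or a number of a turn 10.7, either way. A call with a gripper value outside its range is refused whole. The fingers move at their own pace and stop on an object; the grip force is fixed at half the most. Time passes only in rows, so rows that do not move let the fingers close. It gives the time, the measured TCP pose, the force, the opening and the grip force at its end, in the units of the state.
- robot.get_state(): the state, without advancing time (a new reading comes with each control period).
- vision.get_image(name): name is "side" or "top"; returns a dict with "color" (384x512x3 uint8, blue, green, red), "fovy" (degrees; the focal length in pixels is half the picture's height over the tangent of half this angle, whatever the lens; pixels are square), "cx", "cy" (the principal point, pixels), "dist_coeffs" ([k1, k2, p1, p2, k3] as OpenCV has them; the pictures are not rectified), "R" (3x3) and "t" (3): a world point X has camera coordinates R X + t. Camera axes: x right, y down, z forward; pixel columns grow to the right and rows downward; lengths in mm; the calibration is good to about 2 mm. A picture is of the moment at which its call begins. There is no depth.
- robot.job_done(): hands the job in; it is judged then, once.
The state is a dict: "clock": time; "joints": joint angles; "joint_vel": joint speeds; "effort": joint torques, N m; "ee_pos": TCP position; "ee_rot": TCP orientation; "force": force on the tool from outside, world axes, zero at the start; "wrist_torque": the same for the moment, N m; "gripper_width": opening from 0.0 (shut) to 1.0 (fully open); "grip_force": force on a finger pad.
Only numpy, scipy, OpenCV 4.12 (cv2) and the standard library are available. Lean on these libraries where they do the work, as an engineer would, in place of code of your own. Each camera call takes 0.05 s, during which the arm holds its last target. There are 200 camera calls.

## Task

The three wood turnings have been put on one another's round stands. Swap them round, parking one of them on the empty cork mat on the way, so that the candlestick ends in the large stand, the pepper mill in the medium stand and the chess rook in the small stand, each upright with its foot fully down inside the rim. Let none of them topple, and leave the sanding block, the wax tin and the chuck key where they lie.

Things in the scene. Friction and masses are not known exactly. Their poses are not given: they have to be found in the camera images.
- candlestick: Turned wooden candlestick, loose, about 0.28 kg, a body of revolution 140 mm tall. Foot 90 mm across, thin stem (24 mm), on top a cylindrical cup 40 mm across from 104 to 140 mm above the underside: grip it there, about 124 mm up. At the start it stands across the rim of the medium stand. Origin: centre of the underside; z up along its axis.
- mill: Turned wooden pepper mill, loose, about 0.25 kg, a body of revolution 123 mm tall including a small steel knob. Foot 62 mm across, waisted body up to 50 mm, on top a cylindrical head 43 mm across from 75 to 106 mm above the underside: grip it there, about 94 mm up. At the start it stands across the rim of the small stand. Origin: centre of the underside; z up along its axis.
- rook: Turned wooden chess rook (castle), loose, about 0.05 kg, 78 mm tall. Foot 36 mm across, neck 22 mm, cylindrical head 32 mm across from 44 to 70 mm above the underside with four battlements 8 mm high on top: grip the head, about 62 mm up. At the start it stands inside the recess of the large stand. Origin: centre of the underside; z up along its axis.
- large_stand: Round plywood stand fixed to the bench, 134 mm across, 16 mm high, with a round recess 108 mm across and 9 mm deep (its floor is 7 mm above the bench). For the candlestick. Origin: centre of the underside, at bench height.
- medium_stand: Round plywood stand fixed to the bench, 106 mm across, 16 mm high, with a round recess 80 mm across and 9 mm deep (floor 7 mm above the bench). For the mill. Origin: centre of the underside, at bench height.
- small_stand: Round plywood stand fixed to the bench, 80 mm across, 16 mm high, with a round recess 54 mm across and 9 mm deep (floor 7 mm above the bench). For the rook. Origin: centre of the underside, at bench height.
- cork_mat: Flat square cork mat fixed to the bench, 130 x 130 mm, 5 mm thick, empty at the start: the free spot. Origin: centre of the underside, at bench height.
- sanding_block: Loose cork sanding block, 80 x 43 x 24 mm, lying on the bench; not to be moved. Origin: centre of the underside, x along its length.
- wax_tin: Loose round metal tin, 65 mm across, 29 mm high, on the bench; not to be moved. Origin: centre of the underside.
- chuck_key: Loose steel T-shaped chuck key, 99 mm long, 80 mm across its bar, 14 mm high, lying on the bench; not to be moved. Origin: on the bench near the middle of the shank, the bar 35 mm away along its +x.

How it is judged (in metres and radians):
On the way:
1. one of the three turnings stands on the cork mat, let go (((horizontal distance between candlestick and cork_mat below 0.055 m and z of candlestick in the frame of cork_mat below 0.008 m and angle between candlestick's own z axis and vertical below 0.06 rad and linear speed of candlestick below 0.02 m/s and angular speed of candlestick below 0.2 rad/s and contact force between candlestick and the arm below 0.1 N and contact force between candlestick and the fingers below 0.1 N) or (horizontal distance between mill and cork_mat below 0.055 m and z of mill in the frame of cork_mat below 0.008 m and angle between mill's own z axis and vertical below 0.06 rad and linear speed of mill below 0.02 m/s and angular speed of mill below 0.2 rad/s and contact force between mill and the arm below 0.1 N and contact force between mill and the fingers below 0.1 N) or (horizontal distance between rook and cork_mat below 0.055 m and z of rook in the frame of cork_mat below 0.008 m and angle between rook's own z axis and vertical below 0.06 rad and linear speed of rook below 0.02 m/s and angular speed of rook below 0.2 rad/s and contact force between rook and the arm below 0.1 N and contact force between rook and the fingers below 0.1 N))), for 0.2 s.
At the end, for the whole second after the job is handed in: Candlestick in the large stand, mill in the medium, rook in the small: foot on the recess floor (underside less than 9.5 mm above the stand's), axis within 10.5 mm of the stand's centre, upright within 0.06 rad, at rest, let go (horizontal distance between candlestick and large_stand below 0.0105 m and z of candlestick in the frame of large_stand below 0.0095 m and angle between each of candlestick, mill, rook's own z axis and vertical below 0.06 rad and linear speed of each of candlestick, mill, rook below 0.02 m/s and angular speed of each of candlestick, mill, rook below 0.2 rad/s and contact force between each of candlestick, mill, rook and the arm below 0.1 N and contact force between each of candlestick, mill, rook and the fingers below 0.1 N and horizontal distance between mill and medium_stand below 0.0105 m and z of mill in the frame of medium_stand below 0.0095 m and horizontal distance between rook and small_stand below 0.0105 m and z of rook in the frame of small_stand below 0.0095 m); the robot touches nothing.
It fails at once if a turning topples (tilts more than 0.6 rad) (angle between any of candlestick, mill, rook's own z axis and vertical above 0.6 rad).
It fails at once if the sanding block is shifted by more than 25 mm (distance of sanding_block from where it was at the start of the episode above 0.025 m).
It fails at once if the wax tin is shifted by more than 25 mm (distance of wax_tin from where it was at the start of the episode above 0.025 m).
It fails at once if the chuck key is shifted by more than 25 mm (distance of chuck_key from where it was at the start of the episode above 0.025 m).
It also fails if it takes over 120 s, if anything falls off the work surface, if the arm or the gripper's body presses on something with over 40 N, if the wrist force passes 120 N, or if a joint passes its speed limit or range.

## Working session

There is one attempt and no reset: what is moved stays moved. The work goes in short steps, Python scripts to look and compute and a tool call to move; the robot and the scene stay as the last step left them, time stands still between calls to the robot, and variables do not carry over. Pictures are saved under pics/ and viewed, at most 14 in all, crops included, and the job is handed in when it is done.

Besides the shell and the picture viewer there is one more tool, called after "Emit:" by a JSON object that holds its "name" and its "arguments", one argument or row to a line. apply_moves: Moves the arm, as the interface text tells. Its arguments: {"type":"object","properties":{"motion":{"type":"array","items":{"type":"array","items":{"type":"array","items":{"type":"number"}}}}},"required":["motion"]}

```bash
mkdir -p pics
python3 - <<'E'
from bench import robot, vision
import cv2,pickle
s=robot.get_state();print({k:s[k] for k in("clock","ee_pos","ee_rot","gripper_width","force")})
for n in("side","top"):
    d=vision.get_image(n);pickle.dump(d,open(n+".pkl","wb"));cv2.imwrite(f"pics/{n}0.png",cv2.resize(d["color"],(800,600),interpolation=cv2.INTER_CUBIC))
    print(n,d["fovy"],d["cx"],d["cy"],d["dist_coeffs"],d["R"],d["t"])
E
```

```text
{'clock': 0.0, 'ee_pos': array([ 195.90668046, -566.54243562,  230.25490447]), 'ee_rot': array([-9.10964902e-04,  9.86185607e-01,  1.65641521e-01, -6.86277281e-05]), 'gripper_width': 0.9995418517316509, 'force': array([-1.04779875,  0.95535263,  0.08706494])}
side 42.76687668243887 259.65508828426584 191.570583572113 [0.0505054 0.        0.        0.        0.       ] [[-7.59308194e-01 -6.50730854e-01  6.49927526e-04]
 [-4.72682158e-01  5.50864292e-01 -6.87837269e-01]
 [ 4.47238912e-01 -5.22587683e-01 -7.25864636e-01]] [411.3962345  274.95288014 930.7869803 ]
top 51.087754372324895 254.09376538749916 190.81538280299267 [-0.12852604  0.          0.          0.          0.        ] [[-0.01682482 -0.99973391  0.01578052]
 [-0.98918816  0.01434358 -0.14594877]
 [ 0.14568358 -0.01806546 -0.98916628]] [-2.43461861e-02  5.50576281e+02  1.02019412e+03]
```

View pics/top0.png

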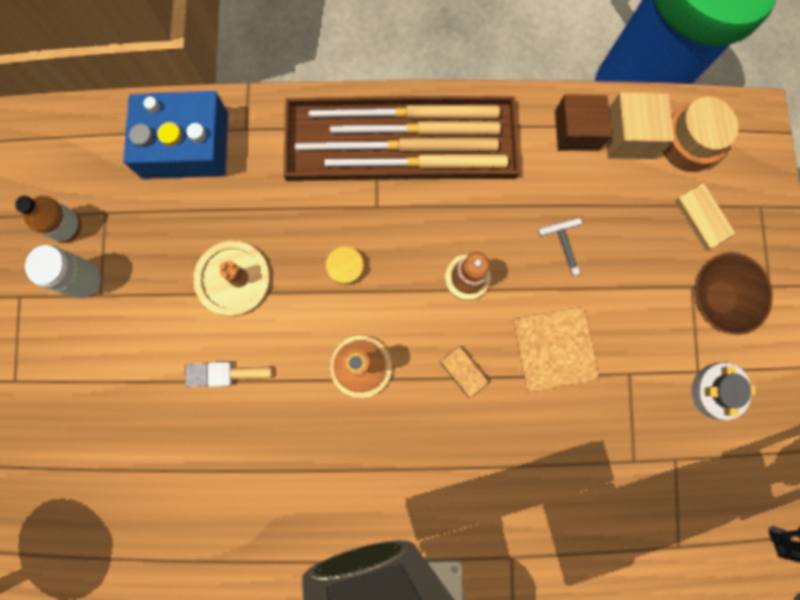

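View pics/side0.png

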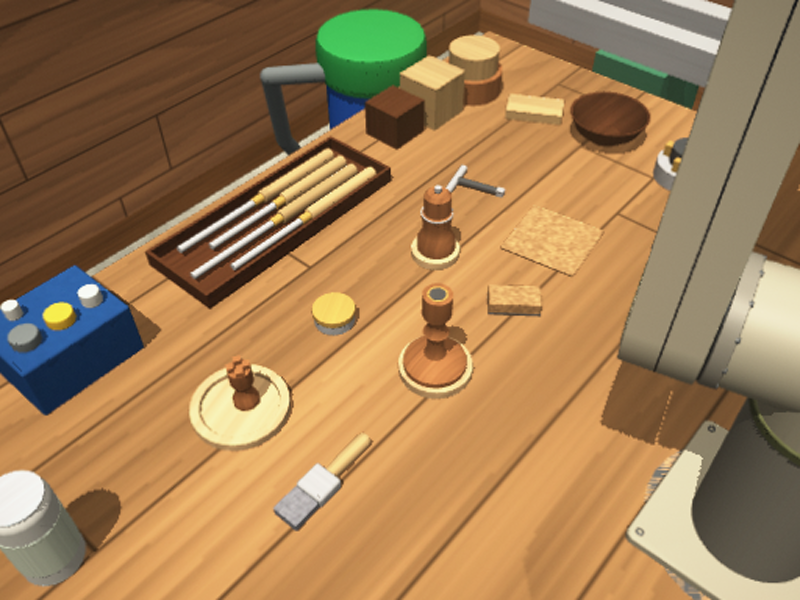

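The top view (800 px picture) shows the large stand at (232,278) holding the rook, and the medium stand at (361,366) holding the candlestick. The small stand is at (468,277) with the mill, and the mat is at (556,349). The side view shows the rook top at (240,365), the cup at (437,294) and the knob at (438,188).

```bash
cat > h.py <<'E'
import numpy as np,cv2,pickle
from bench import robot,vision
def K(d):
    f=d["color"].shape[0]/2/np.tan(np.radians(d["fovy"])/2); return np.array([[f,0,d["cx"]],[0,f,d["cy"]],[0,0,1]])
def proj(d,X):
    return cv2.projectPoints(np.float64(X).reshape(-1,1,3),cv2.Rodrigues(d["R"])[0],d["t"],K(d),d["dist_coeffs"])[0].reshape(-1,2)
def ray(d,px,z):
    u=cv2.undistortPoints(np.float64([[px]]),K(d),d["dist_coeffs"])[0,0]
    r=d["R"].T@np.array([*u,1]);c=-d["R"].T@d["t"];return (c+r*(z-c[2])/r[2])[:2]
def circ(c,r,z):
    a=np.linspace(0,2*np.pi,60);return np.c_[c[0]+r*np.cos(a),c[1]+r*np.sin(a),0*a+z]
def overlay(d,name,curves,box,s=4):
    x,y,w,h=box;im=cv2.resize(d["color"][y:y+h,x:x+w],None,fx=s,fy=s,interpolation=cv2.INTER_CUBIC)
    for P in curves:
        q=((proj(d,P)-[x,y]+.5)*s-.5)
        cv2.polylines(im,[np.int32(q*16).reshape(-1,1,2)],False,(255,255,0),1,cv2.LINE_AA,4)
    cv2.imwrite(name,im)
E
python3 - <<'E'
from h import *
T=pickle.load(open("top.pkl","rb"));S=pickle.load(open("side.pkl","rb"))
p=lambda x,y:((x+.5)/1.5625-.5,(y+.5)/1.5625-.5)
for n,z,t,s in [("large",16,(232,277),(240,402)),("med",16,(361,365),(435,362)),("small",16,(468,276),(436,247)),("mat",5,(556,349),(553,240)),
 ("candle",156,(356,362),(437,294)),("mill",139,(478,260),(438,188)),("rook",85,(231,270),(240,364)),
 ("tin",29,(345,265),(334,310)),("block",24,(465,370),(514,298)),("key",10,(567,245),(475,182)),("keyend",10,(576,272),(502,191))]:
    print(n,ray(T,p(*t),z).round(1),ray(S,p(*s),z).round(1))
E
```

```text
large [596.1 279. ] [595.  282.3]
med [440.4  54.7] [438.5  57.5]
small [ 591.9 -133.1] [ 588.6 -129.9]
mat [ 462.3 -285.4] [ 458.9 -279.3]
candle [439.1  56.3] [438.9  59.2]
mill [ 594.5 -133.1] [ 587.6 -127.6]
rook [594.9 263.7] [594.7 268.6]
tin [611.7  80.2] [608.   86.8]
block [ 428.6 -121.7] [ 422.1 -111.4]
key [ 647.1 -314.2] [ 647.8 -314. ]
keyend [ 597.8 -327.6] [ 596.  -324.5]
```

```bash
cat > ov.py <<'E'
from h import *
T=pickle.load(open("top.pkl","rb"));S=pickle.load(open("side.pkl","rb"))
C=lambda c:[circ(c["L"],67,16),circ(c["L"],54,16),circ(c["M"],53,16),circ(c["M"],40,16),circ(c["S"],40,16),circ(c["S"],27,16),
 circ(c["c"],20,156),circ(c["c"],45,18),circ(c["m"],21.5,122),circ(c["m"],4,138),circ(c["r"],16,85),circ(c["r"],18,8)]
def go(c,tag):
    overlay(T,f"pics/T{tag}.png",C(c),(120,145,200,112))
    overlay(S,f"pics/S{tag}.png",C(c),(115,110,195,145))
E
python3 - <<'E'
from ov import *
go(dict(L=(595.5,280.5),M=(439.5,56),S=(590.2,-131.5),c=(439,57.7),m=(591,-130.5),r=(594.8,266)),"1")
E
```

```text
(no output)
```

View pics/T1.png

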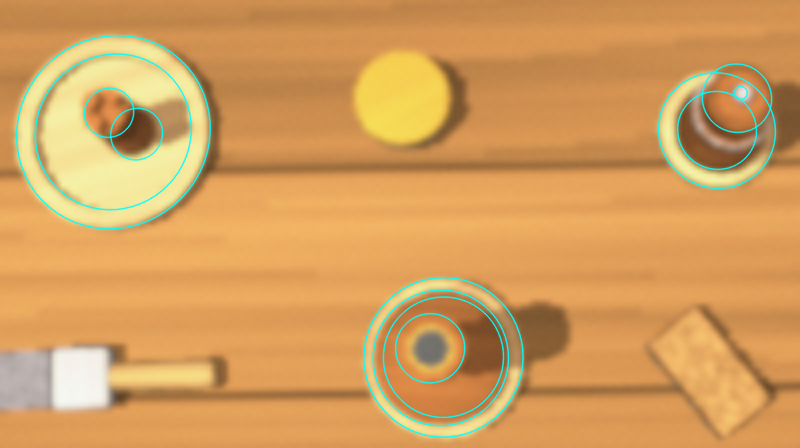

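View pics/S1.png

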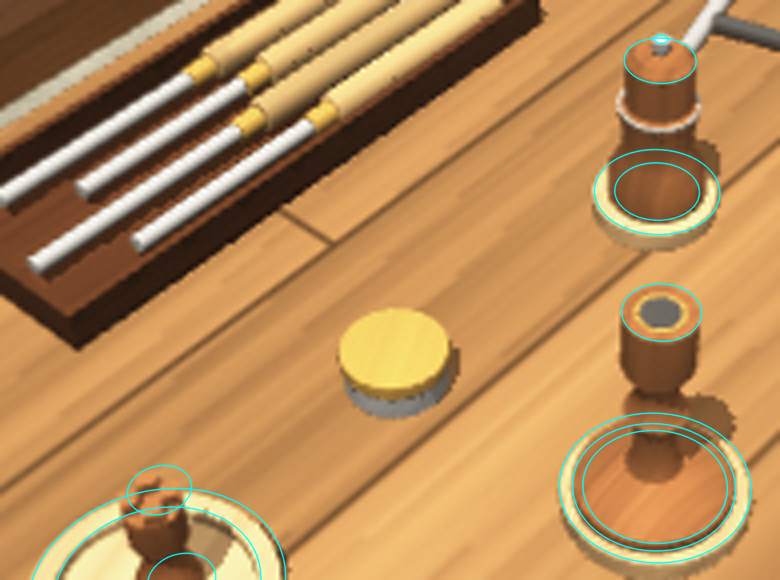

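The top-view overlays fit to about 1 mm; the side view sits roughly 3 mm off, within its calibration. Rook is at about (595,266), candlestick (439,57.5), mill (591,-130.5). I'll move the rook to the mat first, after squaring the tool with the world axes.

Emit:
{"name": "apply_moves", "arguments": {
  "motion": [
    [[0,0,0,0,0,0,9.53],[0,0,0,0,0,0,9.53],[0,2.5,-5.2,0,0,0,0],[0,2.5,-5.2,0,0,0,0],[0,2.5,-5.2,0,0,0,0]]
  ]
}}

```text
clock: 0.72
ee_pos: [271.3, -409.3, 230.6]
ee_rot: [-0.0, 1.0, -0.0, -0.0]
force: [2.1, 0.5, 0.9]
gripper_width: 1.002
grip_force: 0.0
```

Emit:
{"name": "apply_moves", "arguments": {
  "motion": [
    [[0,2.5,-5.2,0,0,0,0],[0,2.5,-5.2,0,0,0,0],[0,2.5,-5.2,0,0,0,0],[0,2.5,-5.2,0,0,0,0],[0,2.5,-5.2,0,0,0,0]]
  ]
}}

```text
clock: 1.35
ee_pos: [396.3, -149.2, 231.1]
ee_rot: [0.0, 1.0, -0.0, 0.0]
force: [0.9, -0.5, 1.2]
gripper_width: 1.003
grip_force: 0.0
```

Emit:
{"name": "apply_moves", "arguments": {
  "motion": [
    [[0,2.5,-5.2,0,0,0,0],[0,2.5,-5.2,0,0,0,0],[0,2.5,-5.2,0,0,0,0],[0,2.5,-5.2,0,0,0,0],[0,2.5,-5.2,0,0,0,0]]
  ]
}}

```text
clock: 1.98
ee_pos: [521.3, 110.9, 231.0]
ee_rot: [0.0, 1.0, 0.0, -0.0]
force: [1.0, 0.0, 0.3]
gripper_width: 0.997
grip_force: 0.0
```

Emit:
{"name": "apply_moves", "arguments": {
  "motion": [
    [[0,2.4,-5.2,0,0,0,0],[0,2.4,-5.2,0,0,0,0],[0,2.4,-5.2,0,0,0,0],[0,0,0,0,0,0,0]]
  ]
}}

```text
clock: 2.48
ee_pos: [592.5, 268.3, 228.4]
ee_rot: [0.0, 1.0, 0.002, -0.002]
force: [-0.2, -0.1, -0.0]
gripper_width: 1.003
grip_force: 0.0
```

Emit:
{"name": "apply_moves", "arguments": {
  "motion": [
    [[0,0.1,0.1,5,0,0,0],[0,0,0,5,0,0,0],[0,0,0,3,0,0,0],[0,0,0,0,0,0,0]]
  ]
}}

```text
clock: 2.98
ee_pos: [591.2, 262.2, 97.7]
ee_rot: [0.001, 1.0, -0.0, -0.003]
force: [-0.6, 0.2, 0.0]
gripper_width: 1.0
grip_force: 0.0
```

Run:
```python
from h import *
s=robot.get_state();e=s["ee_pos"];print(e,s["ee_rot"])
for n in("top","side"):
    d=vision.get_image(n);q=proj(d,[e])[0];x,y=int(max(0,q[0]-70)),int(max(0,min(q[1]-60,264)))
    overlay(d,f"pics/{n}2.png",[circ(e,5,e[2]),circ((594.8,266),16,85)],(x,y,140,120),4)
    a=cv2.imread(f"pics/{n}2.png");b=a if n=="top" else np.hstack([b,a])
cv2.imwrite("pics/both2.png",cv2.resize(b,(800,343)))
```

```text
[591.17540257 262.16729747  97.70581973] [ 1.27161360e-03  9.99993813e-01 -2.68052389e-04 -3.26866036e-03]
```

View pics/both2.png

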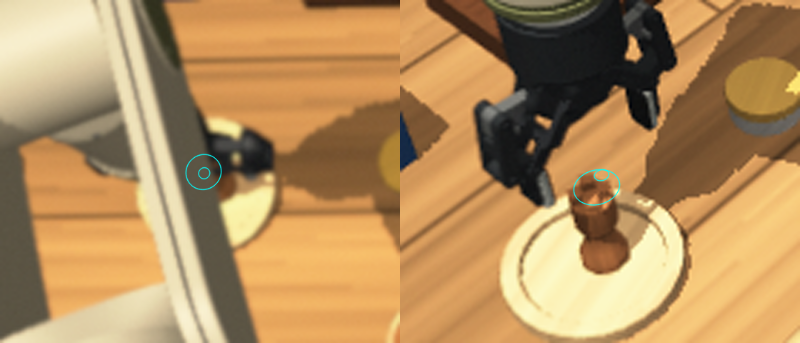

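Emit:
{"name": "apply_moves", "arguments": {
  "motion": [
    [[0,0,0,0,0,0,0],[0,0,0,0,0,0,0],[0,0,0,0,0,0,0]]
  ]
}}

```text
clock: 3.45
ee_pos: [594.4, 264.2, 102.3]
ee_rot: [-0.0, 1.0, 0.0, 0.001]
force: [-0.2, 0.7, 0.0]
gripper_width: 1.002
grip_force: 0.0
```

Emit:
{"name": "apply_moves", "arguments": {
  "motion": [
    [[0,0,0,0,0,0,0]]
  ]
}}

```text
clock: 3.58
ee_pos: [594.1, 264.0, 101.6]
ee_rot: [-0.0, 1.0, 0.0, 0.0]
force: [0.2, 0.2, 0.2]
gripper_width: 1.004
grip_force: 0.0
```

Emit:
{"name": "apply_moves", "arguments": {
  "motion": [
    [[0,0.05,-0.2,1.5,0,0,0],[0,0,0,1.5,0,0,0],[0,0,0,1.2,0,0,0],[0,0,0,0.9,0,0,0],[0,0,0,0,0,0,0]]
  ]
}}

```text
clock: 4.2
ee_pos: [593.6, 265.7, 48.9]
ee_rot: [0.0, 1.0, 0.0, -0.001]
force: [0.6, -0.6, 0.0]
gripper_width: 0.996
grip_force: 0.0
```

Emit:
{"name": "apply_moves", "arguments": {
  "motion": [
    [[0,0,0,0,0,0,0],[0,0,0,0,0,0,0],[0.3,0,0,0,0,0,0],[0.45,0,0,0,0,0,0],[0.55,0,0,0,0,0,0]]
  ]
}}

```text
clock: 4.82
ee_pos: [594.5, 266.0, 50.4]
ee_rot: [-0.0, 1.0, 0.0, 0.0]
force: [-0.2, 0.4, -0.0]
gripper_width: 0.443
grip_force: 0.0
```

Emit:
{"name": "apply_moves", "arguments": {
  "motion": [
    [[0.7,0,0,0,0,0,0],[0.8,0,0,0,0,0,0],[0.8,0,0,0,0,0,0],[0.8,0,0,0,0,0,0],[0.8,0,0,0,0,0,0]]
  ]
}}

```text
clock: 5.45
ee_pos: [594.5, 266.0, 50.4]
ee_rot: [-0.0, 1.0, 0.0, 0.0]
force: [-0.1, 0.5, 0.9]
gripper_width: 0.358
grip_force: 59.2
```

Emit:
{"name": "apply_moves", "arguments": {
  "motion": [
    [[0.8,0,0,-2,0,0,0],[0.8,0,0,-4,0,0,0],[0.8,0,0,-5,0,0,0],[0.8,0,0,-4,0,0,0],[0.8,0,0,-3,0,0,0]]
  ]
}}

```text
clock: 6.08
ee_pos: [595.0, 266.1, 234.4]
ee_rot: [-0.001, 1.0, 0.0, 0.002]
force: [0.2, 0.3, -1.1]
gripper_width: 0.358
grip_force: 59.3
```

Emit:
{"name": "apply_moves", "arguments": {
  "motion": [
    [[0.8,-0.6,2.5,0,0,0,0],[0.8,-1,4.5,0,0,0,0],[0.8,-1.4,5.4,0,0,0,0],[0.8,-1.4,5.4,0,0,0,0],[0.8,-1.4,5.4,0,0,0,0]]
  ]
}}

```text
clock: 6.7
ee_pos: [535.9, 32.4, 231.7]
ee_rot: [0.0, 1.0, 0.0, 0.001]
force: [1.0, -0.2, -1.3]
gripper_width: 0.354
grip_force: 59.3
```

Emit:
{"name": "apply_moves", "arguments": {
  "motion": [
    [[0.8,-1.4,5.4,0,0,0,0],[0.8,-1.4,5.4,0,0,0,0],[0.8,-1.4,5.4,0,0,0,0],[0.8,-1.4,5.4,0,0,0,0],[0.8,-1,4.5,0,0,0,0]]
  ]
}}

```text
clock: 7.32
ee_pos: [469.7, -229.1, 231.9]
ee_rot: [0.001, 1.0, -0.0, 0.001]
force: [0.6, -0.7, -0.2]
gripper_width: 0.36
grip_force: 59.3
```

Emit:
{"name": "apply_moves", "arguments": {
  "motion": [
    [[0.8,-0.6,3.5,0,0,0,0],[0.8,-0.3,2,0,0,0,0],[0.8,0,0,0,0,0,0],[0.8,0,0,0,0,0,0],[0.8,0,0,0,0,0,0]]
  ]
}}

```text
clock: 7.95
ee_pos: [461.9, -280.9, 230.4]
ee_rot: [-0.0, 1.0, 0.001, 0.0]
force: [0.7, -0.4, -0.7]
gripper_width: 0.359
grip_force: 59.4
```

Emit:
{"name": "apply_moves", "arguments": {
  "motion": [
    [[0.8,0,0,3,0,0,0],[0.8,0,0,5,0,0,0],[0.8,0,0,5,0,0,0],[0.8,0,0,3,0,0,0],[0.8,0,0,1,0,0,0]]
  ]
}}

```text
clock: 8.57
ee_pos: [460.3, -280.1, 58.0]
ee_rot: [-0.001, 1.0, 0.001, -0.002]
force: [0.1, -0.0, -0.0]
gripper_width: 0.358
grip_force: 59.3
```

Emit:
{"name": "apply_moves", "arguments": {
  "motion": [
    [[0.8,0,0,0,0,0,0],[0.8,0,0,0,0,0,0],[0.8,0,0,0.5,0,0,0],[0.8,0,0,0.4,0,0,0],[0.8,0,0,0,0,0,0]]
  ]
}}

```text
clock: 9.2
ee_pos: [461.2, -281.9, 50.9]
ee_rot: [-0.0, 1.0, 0.0, -0.0]
force: [0.1, 0.2, -0.5]
gripper_width: 0.354
grip_force: 59.4
```

Emit:
{"name": "apply_moves", "arguments": {
  "motion": [
    [[0.8,0,0,0.1,0,0,0],[0.8,0,0,0.1,0,0,0],[0.8,0,0,0,0,0,0]]
  ]
}}

```text
clock: 9.57
ee_pos: [461.4, -282.0, 49.2]
ee_rot: [-0.0, 1.0, 0.0, -0.0]
force: [-0.6, -0.3, -1.2]
gripper_width: 0.357
grip_force: 59.4
```

Emit:
{"name": "apply_moves", "arguments": {
  "motion": [
    [[0.8,0,0,0.05,0,0,0],[0.8,0,0,0.05,0,0,0],[0.8,0,0,0,0,0,0]]
  ]
}}

```text
clock: 9.95
ee_pos: [461.6, -282.1, 48.5]
ee_rot: [0.0, 1.0, 0.0, 0.0]
force: [0.4, 0.4, 0.4]
gripper_width: 0.358
grip_force: 59.5
```

Emit:
{"name": "apply_moves", "arguments": {
  "motion": [
    [[0.8,0,0,0.05,0,0,0],[0.8,0,0,0,0,0,0],[0.55,0,0,0,0,0,0],[0.4,0,0,0,0,0,0],[0.2,0,0,0,0,0,0]]
  ]
}}

```text
clock: 10.58
ee_pos: [461.3, -282.0, 47.5]
ee_rot: [-0.0, 1.0, 0.0, -0.0]
force: [0.9, -0.2, 0.5]
gripper_width: 0.791
grip_force: 0.0
```

Emit:
{"name": "apply_moves", "arguments": {
  "motion": [
    [[0,0,0,0,0,0,0],[0,0,0,0,0,0,0],[0,0,0,0,0,0,0],[0,0,0,-2,0,0,0],[0,0,0,-4,0,0,0]]
  ]
}}

```text
clock: 11.2
ee_pos: [460.0, -280.9, 106.3]
ee_rot: [-0.001, 1.0, 0.0, -0.002]
force: [0.2, -1.6, 0.8]
gripper_width: 1.001
grip_force: 0.0
```

Emit:
{"name": "apply_moves", "arguments": {
  "motion": [
    [[0,0,0,-6,0,0,0],[0,0,0,-6,0,0,0],[0,0,-5,0,0,0,0],[0,0,-6,0,0,0,0],[0,0,-6,0,0,0,0]]
  ]
}}

```text
clock: 11.82
ee_pos: [461.3, -110.6, 228.0]
ee_rot: [0.0, 1.0, -0.0, 0.0]
force: [-0.1, 0.7, 0.3]
gripper_width: 0.999
grip_force: 0.0
```

Run:
```python
from h import *
a=[]
for n,b in(("top",(320,180,80,90)),("side",(310,120,80,90))):
    d=vision.get_image(n);x,y,w,h=b
    overlay(d,f"pics/x.png",[circ((461.6,-282.1),16,83),circ((461.6,-282.1),18,5)],b,5);a.append(cv2.imread("pics/x.png"))
cv2.imwrite("pics/rook3.png",np.hstack(a))
```

```text
(no output)
```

View pics/rook3.png

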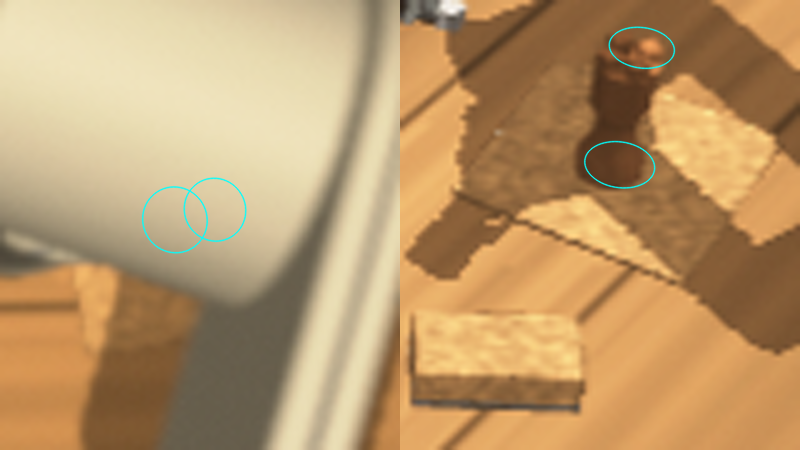

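The rook stands upright on the mat in the side crop, with its foot at (615,165). The known grip pose agrees with the average of the two cameras, so I'm keeping those averages. Next is the candlestick.

Emit:
{"name": "apply_moves", "arguments": {
  "motion": [
    [[0,-0.7,-5.8,0,0,0,0],[0,-0.7,-5.5,0,0,0,0],[0,-0.6,-3.5,0,0,0,0],[0,-0.2,-2,0,0,0,0],[0,0,0,0,0,0,0]]
  ]
}}

```text
clock: 12.55
ee_pos: [439.4, 56.8, 227.9]
ee_rot: [0.0, 1.0, 0.001, 0.0]
force: [-0.5, -0.4, 0.2]
gripper_width: 0.999
grip_force: 0.0
```

Emit:
{"name": "apply_moves", "arguments": {
  "motion": [
    [[0,0,0,2,0,0,0],[0,0,0,2.5,0,0,0],[0,0,0,0.5,0,0,0],[0,0,0,0,0,0,0],[0,0,0,0,0,0,0]]
  ]
}}

```text
clock: 13.18
ee_pos: [440.2, 55.7, 179.0]
ee_rot: [0.0, 1.0, -0.0, 0.001]
force: [-0.4, -0.1, 0.2]
gripper_width: 0.998
grip_force: 0.0
```

Emit:
{"name": "apply_moves", "arguments": {
  "motion": [
    [[0,-0.1,-0.15,1.5,0,0,0],[0,0,0,2,0,0,0],[0,0,0,1.7,0,0,0],[0,0,0,0.6,0,0,0],[0,0,0,0,0,0,0]]
  ]
}}

```text
clock: 13.8
ee_pos: [438.2, 57.5, 119.4]
ee_rot: [0.0, 1.0, 0.0, -0.0]
force: [-0.5, 0.7, 0.2]
gripper_width: 1.001
grip_force: 0.0
```

Emit:
{"name": "apply_moves", "arguments": {
  "motion": [
    [[0,0,0,0,0,0,0],[0.2,0,0,0,0,0,0],[0.35,0,0,0,0,0,0],[0.4,0,0,0,0,0,0],[0.45,0,0,0,0,0,0]]
  ]
}}

```text
clock: 14.42
ee_pos: [438.5, 57.5, 119.9]
ee_rot: [-0.0, 1.0, 0.0, 0.0]
force: [0.3, -0.6, -0.1]
gripper_width: 0.552
grip_force: 0.0
```

Emit:
{"name": "apply_moves", "arguments": {
  "motion": [
    [[0.5,0,0,0,0,0,0],[0.6,0,0,0,0,0,0],[0.7,0,0,0,0,0,0],[0.8,0,0,0,0,0,0],[0.8,0,0,0,0,0,0]]
  ]
}}

```text
clock: 15.05
ee_pos: [438.7, 57.6, 120.1]
ee_rot: [-0.0, 1.0, 0.0, 0.0]
force: [1.3, 1.9, 4.0]
gripper_width: 0.452
grip_force: 60.7
```

Emit:
{"name": "apply_moves", "arguments": {
  "motion": [
    [[0.8,0,0,-1,0,0,0],[0.8,0,0,-2,0,0,0],[0.8,0,0,-2.5,0,0,0],[0.8,0,0,-1.5,0,0,0],[0.8,1,-1.5,-0.5,0,0,0]]
  ]
}}

```text
clock: 15.68
ee_pos: [449.0, 72.3, 195.8]
ee_rot: [0.0, 1.0, -0.001, 0.001]
force: [0.3, -0.4, -2.4]
gripper_width: 0.459
grip_force: 60.6
```

Emit:
{"name": "apply_moves", "arguments": {
  "motion": [
    [[0.8,2.5,-3.5,0,0,0,0],[0.8,3,-4.3,0,0,0,0],[0.8,3,-4.3,0,0,0,0],[0.8,3,-4.3,0,0,0,0],[0.8,2,-2.9,0,0,0,0]]
  ]
}}

```text
clock: 16.3
ee_pos: [583.7, 268.5, 192.7]
ee_rot: [0.0, 1.0, 0.001, -0.001]
force: [0.3, -0.2, -0.7]
gripper_width: 0.456
grip_force: 60.9
```

Emit:
{"name": "apply_moves", "arguments": {
  "motion": [
    [[0.8,1,-1.4,0,0,0,0],[0.8,0,0,0,0,0,0],[0.8,0,0,0,0,0,0],[0.8,0,0,0,0,0,0]]
  ]
}}

```text
clock: 16.8
ee_pos: [593.1, 278.9, 194.6]
ee_rot: [0.0, 1.0, -0.0, -0.0]
force: [0.5, 0.6, -2.9]
gripper_width: 0.452
grip_force: 61.0
```

Emit:
{"name": "apply_moves", "arguments": {
  "motion": [
    [[0.8,0.2,-0.15,1.5,0,0,0],[0.8,0,0,2.5,0,0,0],[0.8,0,0,2,0,0,0],[0.8,0,0,0.9,0,0,0],[0.8,0,0,0,0,0,0]]
  ]
}}

```text
clock: 17.42
ee_pos: [594.9, 280.7, 124.8]
ee_rot: [0.0, 1.0, 0.0, -0.001]
force: [-0.0, -0.3, -1.8]
gripper_width: 0.456
grip_force: 60.9
```

Emit:
{"name": "apply_moves", "arguments": {
  "motion": [
    [[0.8,0,0,0,0,0,0],[0.8,0,0,0,0,0,0]]
  ]
}}

```text
clock: 17.68
ee_pos: [596.2, 281.3, 127.1]
ee_rot: [-0.0, 1.0, 0.0, 0.001]
force: [-0.3, 0.0, -2.1]
gripper_width: 0.449
grip_force: 61.0
```

Run:
```python
from h import *
a=[];e=robot.get_state()["ee_pos"];print(e)
for n,b in(("top",(110,140,80,90)),("side",(110,180,80,90))):
    d=vision.get_image(n)
    overlay(d,f"pics/x.png",[circ((595.5,280.5),67,16)],b,5);a.append(cv2.imread("pics/x.png"))
cv2.imwrite("pics/can4.png",np.hstack(a))
```

```text
[596.15493986 281.27102738 127.0827274 ]
```

View pics/can4.png

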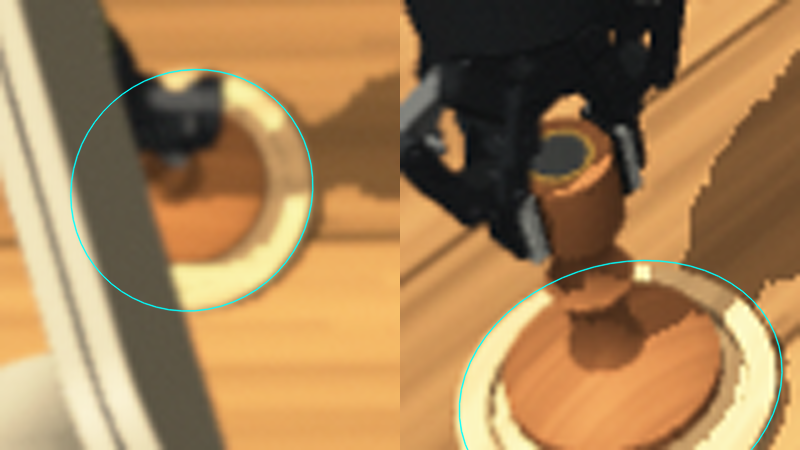

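The foot hangs centred over the recess in both crops, so I'm lowering it.

Emit:
{"name": "apply_moves", "arguments": {
  "motion": [
    [[0.8,-0.05,0.05,0.5,0,0,0],[0.8,0,0,0.5,0,0,0],[0.8,0,0,0.3,0,0,0],[0.8,0,0,0.1,0,0,0],[0.8,0,0,0,0,0,0]]
  ]
}}

```text
clock: 18.4
ee_pos: [594.9, 280.5, 111.7]
ee_rot: [0.0, 1.0, 0.0, -0.0]
force: [0.2, -0.1, -2.6]
gripper_width: 0.453
grip_force: 61.0
```

Emit:
{"name": "apply_moves", "arguments": {
  "motion": [
    [[0.8,0,0,0.05,0,0,0],[0.8,0,0,0.05,0,0,0],[0.8,0,0,0,0,0,0]]
  ]
}}

```text
clock: 18.77
ee_pos: [595.1, 280.6, 111.1]
ee_rot: [-0.0, 1.0, 0.0, 0.0]
force: [0.2, -0.2, 0.1]
gripper_width: 0.454
grip_force: 61.2
```

Emit:
{"name": "apply_moves", "arguments": {
  "motion": [
    [[0.8,0,0,0.03,0,0,0],[0.5,0,0,0,0,0,0],[0.4,0,0,0,0,0,0],[0.2,0,0,0,0,0,0],[0,0,0,0,0,0,0]]
  ]
}}

```text
clock: 19.4
ee_pos: [594.9, 280.5, 110.5]
ee_rot: [-0.0, 1.0, 0.0, 0.0]
force: [-0.0, -1.1, -0.4]
gripper_width: 0.975
grip_force: 0.0
```

Emit:
{"name": "apply_moves", "arguments": {
  "motion": [
    [[0,0,0,0,0,0,0],[0,0,0,0,0,0,0],[0,0,0,-2,0,0,0],[0,0,0,-4,0,0,0],[0,0,0,-5,0,0,0]]
  ]
}}

```text
clock: 20.02
ee_pos: [594.4, 280.3, 222.1]
ee_rot: [0.0, 1.0, 0.0, -0.001]
force: [-0.2, -0.1, -0.2]
gripper_width: 1.002
grip_force: 0.0
```

Emit:
{"name": "apply_moves", "arguments": {
  "motion": [
    [[0,0,4,0,0,0,0],[0,0,6,0,0,0,0],[0,0,6,0,0,0,0],[0,0,6,0,0,0,0],[0,0,6,0,0,0,0]]
  ]
}}

```text
clock: 20.65
ee_pos: [595.2, -1.4, 222.6]
ee_rot: [0.0, 1.0, 0.0, 0.001]
force: [0.1, -1.2, 0.1]
gripper_width: 1.0
grip_force: 0.0
```

Emit:
{"name": "apply_moves", "arguments": {
  "motion": [
    [[0,0,5,0,0,0,0],[0,-0.1,4,0,0,0,0],[0,-0.2,2.5,0,0,0,0],[0,0,1.5,0,0,0,0],[0,0,0,0,0,0,0]]
  ]
}}

```text
clock: 21.28
ee_pos: [592.2, -130.1, 221.4]
ee_rot: [0.0, 1.0, -0.001, 0.001]
force: [0.0, 0.5, -0.8]
gripper_width: 0.999
grip_force: 0.0
```

Emit:
{"name": "apply_moves", "arguments": {
  "motion": [
    [[0,0,0,0,0,0,0],[0,0,0,0,0,0,0],[0,0,0,0,0,0,0]]
  ]
}}

```text
clock: 21.65
ee_pos: [592.1, -128.7, 220.5]
ee_rot: [-0.0, 1.0, 0.001, -0.0]
force: [0.9, -0.8, 0.4]
gripper_width: 1.0
grip_force: 0.0
```

Run:
```python
from h import *
a=[];e=robot.get_state()["ee_pos"];print(e)
for n,b in(("top",(110,140,80,90)),("side",(110,180,80,90))):
    d=vision.get_image(n)
    overlay(d,f"pics/x.png",[circ((595.5,280.5),20,147)],b,5);a.append(cv2.imread("pics/x.png"))
cv2.imwrite("pics/can5.png",np.hstack(a))
```

```text
[ 592.07714233 -128.7028689   220.49182316]
```

View pics/can5.png

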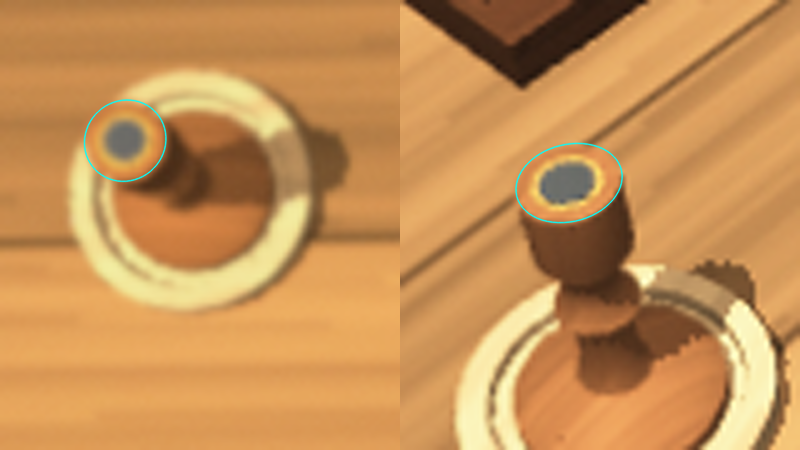

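The candlestick is seated and centred: its cup matches the predicted circle at (125,140) in the top crop and (568,183) in the side crop. Next is the mill.

Emit:
{"name": "apply_moves", "arguments": {
  "motion": [
    [[0,-0.1,0.2,3,0,0,0],[0,0,0,4,0,0,0],[0,0,0,2,0,0,0],[0,0,0,0,0,0,0],[0,0,0,0,0,0,0]]
  ]
}}

```text
clock: 22.38
ee_pos: [592.0, -131.8, 132.2]
ee_rot: [0.0, 1.0, 0.0, 0.001]
force: [-0.2, -0.1, -0.1]
gripper_width: 1.003
grip_force: 0.0
```

Emit:
{"name": "apply_moves", "arguments": {
  "motion": [
    [[0,0,0,1.5,0,0,0],[0,0,0,1.5,0,0,0],[0,0,0,0.8,0,0,0],[0,0,0,0,0,0,0],[0,0,0,0,0,0,0]]
  ]
}}

```text
clock: 23.0
ee_pos: [591.2, -131.6, 92.8]
ee_rot: [0.0, 1.0, 0.0, 0.0]
force: [0.7, 0.3, 0.1]
gripper_width: 1.0
grip_force: 0.0
```

Emit:
{"name": "apply_moves", "arguments": {
  "motion": [
    [[0,0,-0.1,0.1,0,0,0],[0.2,0,0,0,0,0,0],[0.3,0,0,0,0,0,0],[0.37,0,0,0,0,0,0],[0.4,0,0,0,0,0,0]]
  ]
}}

```text
clock: 23.62
ee_pos: [591.0, -130.5, 91.5]
ee_rot: [0.0, 1.0, 0.0, 0.0]
force: [-0.2, 0.1, -0.5]
gripper_width: 0.605
grip_force: 0.0
```

Emit:
{"name": "apply_moves", "arguments": {
  "motion": [
    [[0.45,0,0,0,0,0,0],[0.5,0,0,0,0,0,0],[0.6,0,0,0,0,0,0],[0.8,0,0,0,0,0,0],[0.8,0,0,0,0,0,0]]
  ]
}}

```text
clock: 24.25
ee_pos: [591.2, -130.8, 91.8]
ee_rot: [0.0, 1.0, 0.0, 0.0]
force: [-0.9, -1.6, 4.0]
gripper_width: 0.486
grip_force: 61.0
```

Emit:
{"name": "apply_moves", "arguments": {
  "motion": [
    [[0.8,0,0,-1,0,0,0],[0.8,0,0,-2,0,0,0],[0.8,0,0,-2.5,0,0,0],[0.8,0,0,-1.5,0,0,0],[0.8,-1,-1.2,-0.5,0,0,0]]
  ]
}}

```text
clock: 24.88
ee_pos: [581.7, -118.8, 168.3]
ee_rot: [0.0, 1.0, -0.0, 0.001]
force: [0.5, 0.4, -2.7]
gripper_width: 0.483
grip_force: 61.1
```

Emit:
{"name": "apply_moves", "arguments": {
  "motion": [
    [[0.8,-2.5,-3,0,0,0,0],[0.8,-3,-3.8,0,0,0,0],[0.8,-3,-3.8,0,0,0,0],[0.8,-3,-3.8,0,0,0,0],[0.8,-2,-2.4,0,0,0,0]]
  ]
}}

```text
clock: 25.5
ee_pos: [443.2, 51.5, 165.4]
ee_rot: [-0.0, 1.0, 0.001, -0.001]
force: [-0.1, 0.6, -2.2]
gripper_width: 0.486
grip_force: 61.2
```

Emit:
{"name": "apply_moves", "arguments": {
  "motion": [
    [[0.8,-0.7,-0.7,0,0,0,0],[0.8,0,0,0,0,0,0],[0.8,0,0,0,0,0,0],[0.8,0,0,0,0,0,0]]
  ]
}}

```text
clock: 26.0
ee_pos: [439.4, 55.8, 166.4]
ee_rot: [0.0, 1.0, -0.0, -0.0]
force: [0.3, 0.4, -2.4]
gripper_width: 0.485
grip_force: 61.2
```

Emit:
{"name": "apply_moves", "arguments": {
  "motion": [
    [[0.8,0,0,1.5,0,0,0],[0.8,0,0,2.5,0,0,0],[0.8,0,0,2,0,0,0],[0.8,0,0,0.7,0,0,0],[0.8,0,0,0,0,0,0]]
  ]
}}

```text
clock: 26.62
ee_pos: [438.5, 56.3, 98.8]
ee_rot: [0.0, 1.0, -0.0, -0.001]
force: [-0.1, 0.3, -2.7]
gripper_width: 0.486
grip_force: 61.3
```

Emit:
{"name": "apply_moves", "arguments": {
  "motion": [
    [[0.8,0,0,0,0,0,0],[0.8,0,0,0,0,0,0]]
  ]
}}

```text
clock: 26.88
ee_pos: [439.7, 56.5, 100.4]
ee_rot: [-0.0, 1.0, 0.0, 0.001]
force: [-0.2, -0.3, -2.9]
gripper_width: 0.485
grip_force: 61.3
```

Run:
```python
from h import *
a=[];e=robot.get_state()["ee_pos"];print(e)
for n,b in(("top",(190,190,80,90)),("side",(240,165,80,90))):
    d=vision.get_image(n)
    overlay(d,f"pics/x.png",[circ((439.5,56),53,16),circ(e,31,e[2]-75.8)],b,5);a.append(cv2.imread("pics/x.png"))
cv2.imwrite("pics/mill6.png",np.hstack(a))
```

```text
[439.6615079  56.4801415 100.4094095]
```

View pics/mill6.png

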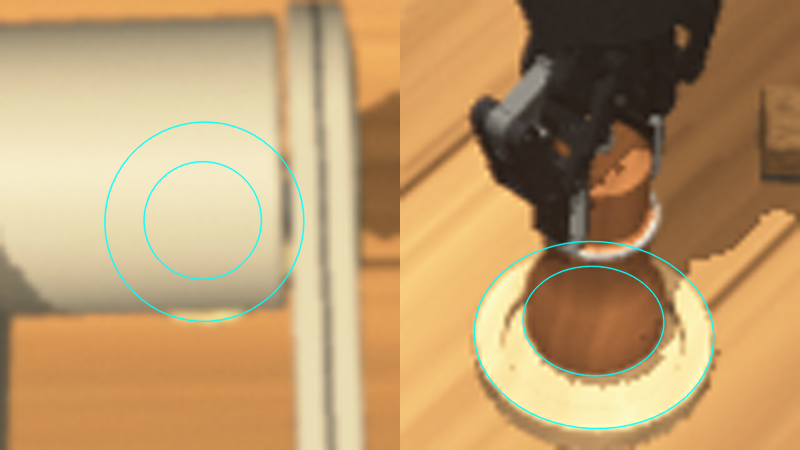

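Emit:
{"name": "apply_moves", "arguments": {
  "motion": [
    [[0.8,0,0,0.5,0,0,0],[0.8,0,0,0.5,0,0,0],[0.8,0,0,0.4,0,0,0],[0.8,0,0,0.2,0,0,0],[0.8,0,0,0,0,0,0]]
  ]
}}

```text
clock: 27.6
ee_pos: [438.8, 56.5, 83.3]
ee_rot: [0.0, 1.0, 0.0, -0.0]
force: [-0.4, -0.5, -2.5]
gripper_width: 0.486
grip_force: 61.4
```

Emit:
{"name": "apply_moves", "arguments": {
  "motion": [
    [[0.8,0,0,0.05,0,0,0],[0.8,0,0,0.05,0,0,0],[0.8,0,0,0,0,0,0]]
  ]
}}

```text
clock: 27.98
ee_pos: [439.2, 56.4, 82.8]
ee_rot: [0.0, 1.0, 0.0, 0.0]
force: [-0.4, -1.1, -0.3]
gripper_width: 0.489
grip_force: 61.5
```

Contact: the floor now carries the weight. I'm releasing the mill and heading to the rook at (461.5,-282).

Emit:
{"name": "apply_moves", "arguments": {
  "motion": [
    [[0.8,0,0,0.03,0,0,0],[0.48,0,0,0,0,0,0],[0.38,0,0,0,0,0,0],[0.2,0,0,0,0,0,0],[0,0,0,0,0,0,0]]
  ]
}}

```text
clock: 28.6
ee_pos: [438.9, 56.5, 82.2]
ee_rot: [-0.0, 1.0, 0.0, -0.0]
force: [-0.2, -1.5, -0.3]
gripper_width: 0.983
grip_force: 0.0
```

Emit:
{"name": "apply_moves", "arguments": {
  "motion": [
    [[0,0,0,0,0,0,0],[0,0,0,0,0,0,0],[0,0,0,-2,0,0,0],[0,0,0,-5,0,0,0],[0,0,0,-5,0,0,0]]
  ]
}}

```text
clock: 29.22
ee_pos: [438.4, 56.4, 203.1]
ee_rot: [0.0, 1.0, 0.0, -0.001]
force: [0.8, 0.4, -0.2]
gripper_width: 0.996
grip_force: 0.0
```

Emit:
{"name": "apply_moves", "arguments": {
  "motion": [
    [[0,0,4,0,0,0,0],[0,0.5,6,0,0,0,0],[0,0.5,6,0,0,0,0],[0,0.5,6,0,0,0,0],[0,0.5,6,0,0,0,0]]
  ]
}}

```text
clock: 29.85
ee_pos: [458.9, -225.6, 202.4]
ee_rot: [0.0, 1.0, 0.0, 0.0]
force: [1.0, 0.9, 0.7]
gripper_width: 1.001
grip_force: 0.0
```

Emit:
{"name": "apply_moves", "arguments": {
  "motion": [
    [[0,0.2,3,0,0,0,0],[0,0,1.8,0,0,0,0],[0,0,1,0,0,0,0],[0,0,0,0,0,0,0],[0,0,0,0,0,0,0]]
  ]
}}

```text
clock: 30.48
ee_pos: [461.2, -280.5, 202.3]
ee_rot: [-0.0, 1.0, 0.001, 0.0]
force: [-0.1, -0.3, -0.6]
gripper_width: 1.002
grip_force: 0.0
```

Run:
```python
from h import *
a=[];e=robot.get_state()["ee_pos"];print(e)
for n,b in(("top",(190,190,80,90)),("side",(240,165,80,90))):
    d=vision.get_image(n)
    overlay(d,f"pics/x.png",[circ((439.5,56),53,16),circ((439.2,56.4),21.5,113)],b,5);a.append(cv2.imread("pics/x.png"))
cv2.imwrite("pics/mill7.png",np.hstack(a))
```

```text
[ 461.19297438 -280.48993997  202.26249886]
```

View pics/mill7.png

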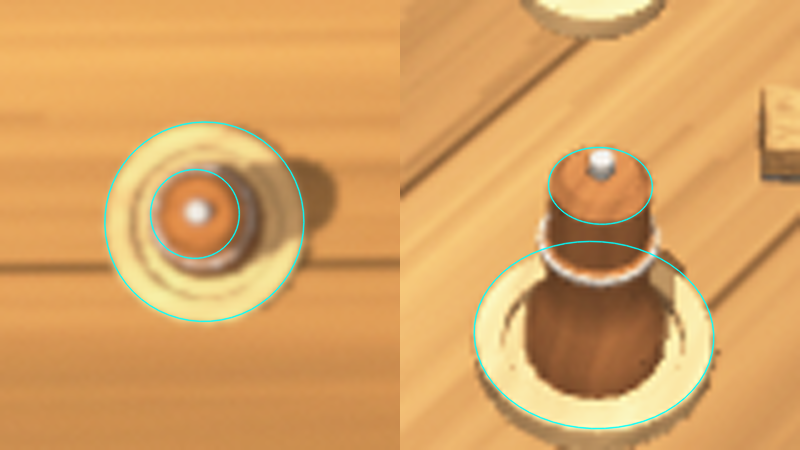

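The mill is seated and centred: its head at (196,213) in the top crop matches the prediction. Next is the rook.

Emit:
{"name": "apply_moves", "arguments": {
  "motion": [
    [[0,0,0.15,3,0,0,0],[0,0,0,4.5,0,0,0],[0,0,0,2.5,0,0,0],[0,0,0,0,0,0,0],[0,0,0,0,0,0,0]]
  ]
}}

```text
clock: 31.2
ee_pos: [461.8, -283.2, 103.7]
ee_rot: [0.001, 1.0, 0.0, 0.001]
force: [0.2, -0.4, 0.6]
gripper_width: 1.001
grip_force: 0.0
```

Emit:
{"name": "apply_moves", "arguments": {
  "motion": [
    [[0,0,0,1.5,0,0,0],[0,0,0,2,0,0,0],[0,0,0,1.4,0,0,0],[0,0,0,0.4,0,0,0],[0,0,0,0,0,0,0]]
  ]
}}

```text
clock: 31.82
ee_pos: [461.0, -283.1, 49.2]
ee_rot: [-0.0, 1.0, 0.0, -0.0]
force: [0.3, 0.4, -0.2]
gripper_width: 1.003
grip_force: 0.0
```

Emit:
{"name": "apply_moves", "arguments": {
  "motion": [
    [[0,0,0,0,0,0,0],[0,0,0,0,0,0,0]]
  ]
}}

```text
clock: 32.08
ee_pos: [461.4, -283.4, 49.9]
ee_rot: [0.0, 1.0, 0.0, 0.0]
force: [-0.4, -0.7, 0.5]
gripper_width: 1.003
grip_force: 0.0
```

Emit:
{"name": "apply_moves", "arguments": {
  "motion": [
    [[0,0,-0.13,0.15,0,0,0],[0,0,0,0,0,0,0],[0.3,0,0,0,0,0,0],[0.45,0,0,0,0,0,0],[0.55,0,0,0,0,0,0]]
  ]
}}

```text
clock: 32.7
ee_pos: [461.0, -281.8, 47.7]
ee_rot: [-0.0, 1.0, 0.0, -0.0]
force: [1.5, 0.2, -0.5]
gripper_width: 0.453
grip_force: 0.0
```

Emit:
{"name": "apply_moves", "arguments": {
  "motion": [
    [[0.62,0,0,0,0,0,0],[0.7,0,0,0,0,0,0],[0.8,0,0,0,0,0,0],[0.8,0,0,0,0,0,0],[0.8,0,0,0,0,0,0]]
  ]
}}

```text
clock: 33.33
ee_pos: [461.0, -281.8, 47.8]
ee_rot: [0.0, 1.0, 0.0, 0.0]
force: [-0.9, 1.3, 2.2]
gripper_width: 0.356
grip_force: 59.2
```

Emit:
{"name": "apply_moves", "arguments": {
  "motion": [
    [[0.8,0,0,-1,0,0,0],[0.8,0,0,-2,0,0,0],[0.8,0,0,-2.5,0,0,0],[0.8,0,0,-1.5,0,0,0],[0.8,1,-1.2,-0.5,0,0,0]]
  ]
}}

```text
clock: 33.95
ee_pos: [471.6, -270.4, 124.1]
ee_rot: [0.001, 1.0, -0.001, 0.001]
force: [0.8, 0.3, -0.9]
gripper_width: 0.353
grip_force: 59.2
```

Emit:
{"name": "apply_moves", "arguments": {
  "motion": [
    [[0.8,2.5,-3,0,0,0,0],[0.8,3.5,-4,0,0,0,0],[0.8,3.5,-4,0,0,0,0],[0.8,1.8,-2.1,0,0,0,0],[0.8,0.6,-0.7,0,0,0,0]]
  ]
}}

```text
clock: 34.58
ee_pos: [590.5, -129.1, 121.6]
ee_rot: [-0.0, 1.0, 0.001, -0.001]
force: [-0.5, -0.2, -0.2]
gripper_width: 0.353
grip_force: 59.3
```

Emit:
{"name": "apply_moves", "arguments": {
  "motion": [
    [[0.8,0,0,0,0,0,0],[0.8,0,0,0,0,0,0],[0.8,0,0,0,0,0,0]]
  ]
}}

```text
clock: 34.95
ee_pos: [589.5, -132.7, 122.7]
ee_rot: [0.0, 1.0, -0.001, -0.0]
force: [-0.3, 0.4, -0.2]
gripper_width: 0.352
grip_force: 59.3
```

Emit:
{"name": "apply_moves", "arguments": {
  "motion": [
    [[0.8,0.1,-0.1,1.5,0,0,0],[0.8,0,0,2.2,0,0,0],[0.8,0,0,1.5,0,0,0],[0.8,0,0,0.5,0,0,0],[0.8,0,0,0,0,0,0]]
  ]
}}

```text
clock: 35.58
ee_pos: [590.8, -130.7, 65.3]
ee_rot: [-0.0, 1.0, 0.0, -0.0]
force: [-0.2, 0.0, -0.3]
gripper_width: 0.358
grip_force: 59.3
```

Emit:
{"name": "apply_moves", "arguments": {
  "motion": [
    [[0.8,0,0,0,0,0,0],[0.8,0,0,0,0,0,0]]
  ]
}}

```text
clock: 35.83
ee_pos: [591.6, -130.9, 66.6]
ee_rot: [0.0, 1.0, 0.0, 0.001]
force: [0.4, 0.6, -0.2]
gripper_width: 0.364
grip_force: 59.3
```

Run:
```python
from h import *
a=[];e=robot.get_state()["ee_pos"];print(e)
for n,b in(("top",(260,130,80,90)),("side",(240,100,80,90))):
    d=vision.get_image(n)
    overlay(d,f"pics/x.png",[circ((590.2,-131.5),40,16),circ(e,18,e[2]-42.8)],b,5);a.append(cv2.imread("pics/x.png"))
cv2.imwrite("pics/rook8.png",np.hstack(a))
```

```text
[ 591.62758895 -130.92635605   66.64775855]
```

View pics/rook8.png

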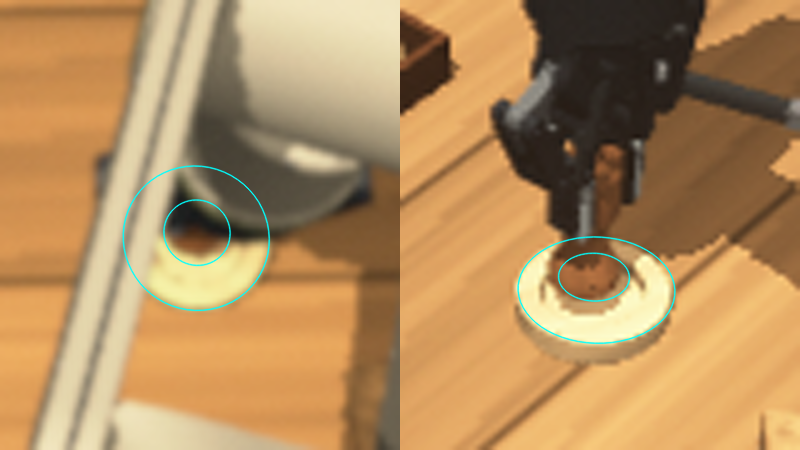

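Emit:
{"name": "apply_moves", "arguments": {
  "motion": [
    [[0.8,-0.15,0.1,0.5,0,0,0],[0.8,0,0,0.5,0,0,0],[0.8,0,0,0.4,0,0,0],[0.8,0,0,0.15,0,0,0],[0.8,0,0,0,0,0,0]]
  ]
}}

```text
clock: 36.55
ee_pos: [589.5, -131.7, 50.1]
ee_rot: [-0.0, 1.0, 0.0, -0.0]
force: [-0.7, -0.1, -0.5]
gripper_width: 0.354
grip_force: 59.3
```

Emit:
{"name": "apply_moves", "arguments": {
  "motion": [
    [[0.8,0,0,0.05,0,0,0],[0.8,0,0,0,0,0,0],[0.8,0,0,0,0,0,0]]
  ]
}}

```text
clock: 36.92
ee_pos: [589.6, -131.8, 49.8]
ee_rot: [0.0, 1.0, 0.0, 0.0]
force: [0.7, 0.0, -0.3]
gripper_width: 0.353
grip_force: 59.4
```

Emit:
{"name": "apply_moves", "arguments": {
  "motion": [
    [[0.8,0,0,0.05,0,0,0],[0.8,0,0,0.02,0,0,0],[0.6,0,0,0,0,0,0],[0.45,0,0,0,0,0,0],[0.2,0,0,0,0,0,0]]
  ]
}}

```text
clock: 37.55
ee_pos: [589.3, -131.7, 48.7]
ee_rot: [-0.0, 1.0, 0.0, -0.0]
force: [-0.4, -0.1, -0.9]
gripper_width: 0.742
grip_force: 0.0
```

Emit:
{"name": "apply_moves", "arguments": {
  "motion": [
    [[0,0,0,0,0,0,0],[0,0,0,0,0,0,0],[0,0,0,-2,0,0,0],[0,0,0,-5,0,0,0],[0,0,0,-5,0,0,0]]
  ]
}}

```text
clock: 38.17
ee_pos: [589.4, -131.7, 171.6]
ee_rot: [0.0, 1.0, 0.0, 0.0]
force: [0.7, -0.3, 0.8]
gripper_width: 0.998
grip_force: 0.0
```

Emit:
{"name": "apply_moves", "arguments": {
  "motion": [
    [[0,-1,4,-5,0,0,0],[0,-2,6,0,0,0,0],[0,-2,6,0,0,0,0],[0,-2,6,0,0,0,0],[0,-2,6,0,0,0,0]]
  ]
}}

```text
clock: 38.8
ee_pos: [500.2, -409.5, 219.4]
ee_rot: [0.001, 1.0, 0.0, 0.001]
force: [0.8, 0.3, -1.1]
gripper_width: 1.001
grip_force: 0.0
```

Emit:
{"name": "apply_moves", "arguments": {
  "motion": [
    [[0,-2,5,0,0,0,0],[0,-1,3,0,0,0,0],[0,0,0,0,0,0,0],[0,0,0,0,0,0,0],[0,0,0,0,0,0,0]]
  ]
}}

```text
clock: 39.42
ee_pos: [471.6, -486.4, 217.9]
ee_rot: [0.0, 1.0, 0.001, 0.0]
force: [0.2, 0.5, -0.6]
gripper_width: 1.002
grip_force: 0.0
```

Run:
```python
from ov import *
T=vision.get_image("top");S=vision.get_image("side");a=[]
for d,b in((T,(260,130,80,90)),(S,(240,100,80,90))):
    overlay(d,"pics/x.png",[circ((590.2,-131.5),40,16),circ((589.6,-131.8),16,85)],b,5);a.append(cv2.imread("pics/x.png"))
cv2.imwrite("pics/rook9.png",np.hstack(a))
cv2.imwrite("pics/top9.png",cv2.resize(T["color"],(800,600)))
```

```text
(no output)
```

View pics/rook9.png

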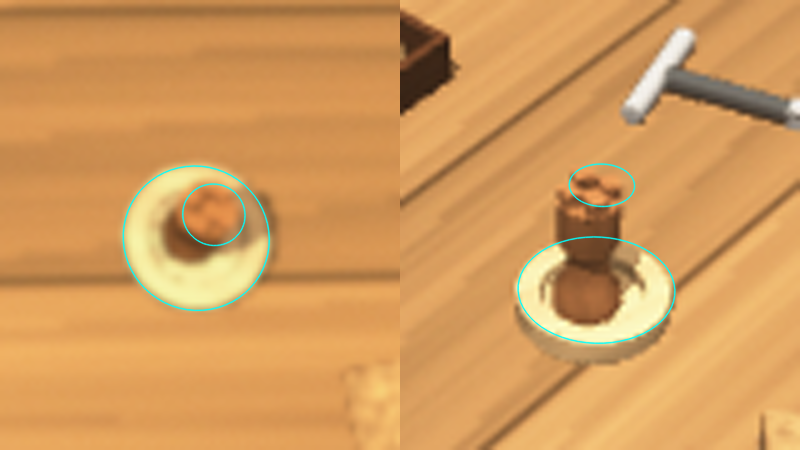

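View pics/top9.png

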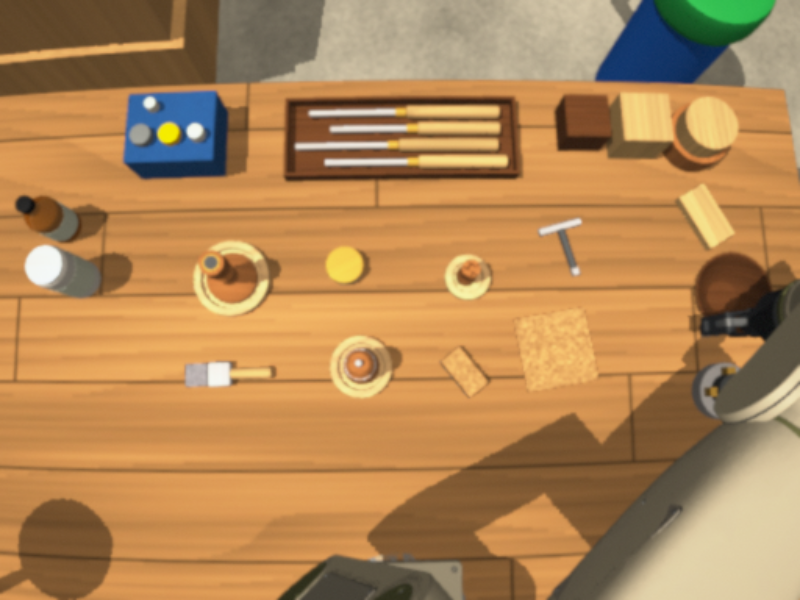

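All three are seated and upright. The rook is inside the small recess, about 3 mm off centre at most, and the block, tin and key are where they started. Handing in.

```bash
python3 -c "
from bench import robot
print(robot.job_done())"
```

```text
the job is handed in; nothing more can be done
None
```

I handed the job in at about 39 s. The final pictures show the candlestick seated in the large stand, the mill in the medium and the rook in the small (parked on the cork mat on the way), all upright, with the sanding block, wax tin and chuck key unmoved; no verdict came back.

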